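# Lock the wheel spindle with its pin

### The arm

A 6-joint arm with a two-finger parallel gripper is mounted at the origin on a cart in front of the work surface, level with it; the furniture and walls round the work are solid. World frame = base frame: x ahead of the robot, y to its left, z up, the work surface at z = 0. Lengths are in m, angles in degrees, forces in N, time in s.
With the tool pointing down it reaches from about 0.3 to 0.75 m from the base axis. Payload 8.5 kg.
Tool frame: the origin (TCP) lies between the finger pads; the fingertips stand env.finger_overhang ahead of it and the grasp point (between the pads) lies 2 mm behind it (env.finger_overhang is the distance from the TCP to the fingertips, in m); z points along the fingers, y is the line along which they close (so a half turn about z gives the same grasp; the last joint's range is limited). The gripper opens to 85 mm and grips with 20 to 120 N. Pads are 22 mm wide; open, the fingers measure 114 mm over their backs; the gripper's body (76 mm by 85 mm) begins 54 mm behind the grasp point. The pads swing forward as they close: fully open they stand 13 mm farther back than shut.
Start: joints at [55.903, 21.807, 74.336, -0, 83.858, -12.336], TCP at [0.204, 0.511, 0.248] pointing down, gripper open.
Joint ranges: [-178.18, 178.18], [-50.72, 133.34], [12.68, 142.11], [-81.47, 261.47], [9.98, 163.14], [-165.26, 165.26]. Speed limits (degrees/s): [136.94, 136.94, 180, 180, 180, 180].

### API

Orientations are given as a 3x3 rotation matrix whose columns are the frame's x, y, z axes.
In Python, from rig import env gives the robot as it stands. The module is installed in compiled form; this text tells all that it offers.
- The arm moves only by the tool jog_arm, never from a script. Its arguments are lists of equal length, an entry for each row: "hand": the finger opening in m, from 0 to 0.0854; "travel": the shift along the world's x, y, z in m, a list of three; "yaw": the turn about the world's z in rad. A call has exactly 5 rows; each row shifts and turns the commanded pose from where the row before left it; what a row does not reach is not made up. A row lasts 1/8 s, in which the tool goes at most 62.5 mm and 10.7 degrees, less where a joint would pass 70% of its speed; a pose out of reach is approached as far as the arm can. A call is refused whole if a number of a shift passes 0.0625 or a number of a turn 0.188, either way. A call with a gripper value outside its range is refused whole. The fingers move at their own pace and stop on an object; "grip_force" is the grip in N (left out, the last holds). Time passes only in rows, so rows that do not move let the fingers close, or fill a call up. It gives the time, the measured TCP pose, the force, the opening and the grip force at its end, in the units of the state.
- env.observe(): the state, without advancing time (a new reading comes with each control period).
- env.get_image(name): name is "scene" or "side" or "wrist"; returns the picture (480x640x3 uint8, red, green, blue); there is no depth.
- env.calibration(name): a dict with "fx", "fy", "cx", "cy" (pixels), "position" and "rotation" of the camera in the world; the wrist camera has in their place "hand_eye" (4x4, takes a point from camera to tool coordinates, whose origin is the TCP and whose axes are the flange's). Camera axes: x right, y down, z forward; pixel columns grow to the right and rows downward; lengths in m; the calibration is good to about 2 mm. A picture is of the moment at which its call begins: read the wrist's pose just before it. calibration takes no time and is no camera call.
- env.close_job(): hands the job in; it is judged then, once.
The state is a dict: "time_s": time; "q": joint angles; "qvel": joint speeds; "joint_efforts": joint torques, N m; "position": TCP position; "tool_rot": TCP orientation; "ft_force": force on the tool from outside, world axes, zero at the start; "wrist_torque": the same for the moment, N m; "grip_width": finger opening in m; "gripper_force": force on a finger pad.
Only numpy, scipy, OpenCV 4.12 (cv2) and the standard library are available. Lean on these libraries where they do the work, as an engineer would, in place of code of your own. Each camera call takes 0.05 s, during which the arm holds its last target. There are 200 camera calls.

### The job

Lock the wheel spindle on the green stand: take the red-headed pin out of its wooden block, put it into the leaning bore of the stand and let go, so that it rests on the spindle. Swing the lever towards the robot until the pin drops into the spindle's hidden cross-hole, then push the pin fully home, its collar against the block, and leave it there.

Things in the scene. Friction and masses are not known exactly. Their poses are not given: they have to be found in the camera images.
- pin_head (a point): Centre of the red head of the loose lock pin (147 mm long, 0.15 kg). z axis: along the pin from tip to head. The head is a cylinder 28 mm in diameter, 28 mm long (14 mm to either side of this point); under it a steel collar 36 mm in diameter, 4 mm thick, its underside 18 mm from this point; then the steel shank, 14 mm in diameter. The tip is 133 mm from this point.
- pin_collar (a point): Centre of the underside of the lock pin's collar, on the pin's axis, 115 mm from the tip; same axes as pin_head. When the pin is fully home this point lies at bore_mouth.
- lock_pin: The lock pin itself; origin at the centre of its tip, z axis along the pin towards the head. The last 7 mm of the shank taper from 14 to 5 mm diameter. At first it stands tip down in the hole of the wooden block.
- rack: Fixed wooden block, 70 x 70 x 50 mm high, origin under its centre. The pin stands in the hole in the middle of its top, 45 mm deep, 16.5 mm wide: the pin must be lifted 45 mm to come free.
- stand: Green steel stand, fixed to the bench, origin under the centre of its 150 x 100 mm foot, about 155 mm high. The level spindle runs along the stand's y axis, 80 mm above the bench, right over the origin. On its +y end a steel wheel hub with five studs, 84 mm in diameter, out to y = 82 mm; on its -y end the lever.
- bore_mouth (a point): Centre of the mouth of the bore in the stand's leaning block. z axis: out of the bore, 25 degrees from vertical, leaning to the stand's -x (towards the robot); y axis: along the spindle. Flat face round it, 56 x 44 mm. Bore 16.5 mm wide. It meets the round spindle (40 mm diameter) 51 mm down: a pin let go there rests on the spindle, its collar 64 mm off the mouth.
- lever (a joint): Angle of the lever that turns the spindle: 0 upright, positive leaning towards the robot (stand's -x), range -0.9 to 0.9 rad. It starts between -0.7 and -0.45. The cross-hole comes in line at an unknown angle between -0.15 and 0.6; the pin then drops about 18 mm by its weight, on to a spring catch, and locks the lever. Pushing it home from there takes 10 to 20 N; let go of the lever first.
- lever_knob (a point): Centre of the lever's black ball knob, 32 mm in diameter. It circles the spindle's axis at 112 mm, in the plane 90 mm to the stand's -y side of the bore. The lever is stiff (about 2 N at the knob) and stays where it is left; the rod below the knob is 12 mm thick.
Mind the look-alikes: they are no part of the job. Leave any black or blue look-alike of the lock_pin alone.

How it is judged:
By the outcome, as a careful person would: the job done as asked, in the order asked, and still so for the second after the job is handed in, with the robot touching nothing.
It also fails if it takes over 58 s, if anything falls off the work surface, if the arm or the gripper's body presses on something with over 40 N, if the wrist force passes 120 N, or if a joint passes its speed limit or range.

## Working session

There is one attempt and no reset: what is moved stays moved. The work goes in short steps, Python scripts to look and compute and a tool call to move; the robot and the scene stay as the last step left them, time stands still between calls to the robot, and variables do not carry over. Pictures are saved under pics/ and viewed, at most 10 in all, crops included, and the job is handed in when it is done.

Besides the shell and the picture viewer there is one more tool, called in YAML: its name, and indented under it one key for each argument. jog_arm: Moves the arm, as the interface text tells. Its arguments: {"type":"object","properties":{"hand":{"type":"array"},"travel":{"type":"array"},"yaw":{"type":"array"},"grip_force":{"type":"number"}},"required":["hand","travel","yaw"]}

```bash
mkdir -p pics
cat > h.py <<'E'
import numpy as np, cv2
from rig import env
def ray(n,u,v):
    c=env.calibration(n)
    d=np.array([(u-c['cx'])/c['fx'],(v-c['cy'])/c['fy'],1.])
    if 'position' in c: R=np.array(c['rotation']);p=np.array(c['position'])
    else:
        s=env.observe();H=np.array(c['hand_eye']);T=np.array(s['tool_rot'])
        R=T@H[:3,:3];p=np.array(s['position'])+T@H[:3,3]
    d=R@d; return p,d/np.linalg.norm(d)
def onz(n,u,v,z):
    p,d=ray(n,u,v); return p+d*(z-p[2])/d[2]
def two(a,b):
    (p,d),(q,e)=ray(*a),ray(*b)
    t=np.linalg.lstsq(np.c_[d,-e],q-p,rcond=None)[0]
    x,y=p+d*t[0],q+e*t[1]; return (x+y)/2,np.linalg.norm(x-y)
def proj(n,P):
    c=env.calibration(n);R=np.array(c['rotation']);q=R.T@(np.array(P)-np.array(c['position']))
    return c['fx']*q[0]/q[2]+c['cx'],c['fy']*q[1]/q[2]+c['cy']
def snap(n,f):
    im=env.get_image(n)[:,:,::-1].copy(); cv2.imwrite(f'pics/{f}.png',im); return im
E
python3 - <<'E'
from h import *
np.set_printoptions(precision=4,suppress=True)
for n in('scene','side'):
    im=snap(n,n+'0');hsv=cv2.cvtColor(im,cv2.COLOR_BGR2HSV)
    c=env.calibration(n);print(n,np.array(c['position']),np.array(c['rotation'])[:,2],c['fx'])
    for nm,m in(('red',((hsv[...,0]<8)|(hsv[...,0]>172))&(hsv[...,1]>130)&(hsv[...,2]>60)),('green',(hsv[...,0]>40)&(hsv[...,0]<85)&(hsv[...,1]>70))):
        k,_,st,ce=cv2.connectedComponentsWithStats(m.astype(np.uint8))
        for i in range(1,k):
            if st[i,4]>60:print(nm,st[i],ce[i])
print(env.finger_overhang,env.observe()['tool_rot'],env.calibration('wrist'))
E
```

```text
scene [0.0835 0.7337 0.9894] [ 0.4015 -0.5423 -0.7381] 523.240472554857
red [431  86  38  31 703] [450.8848 100.4083]
red [373 135  17  16 117] [381.3504 144.4444]
red [336 138  26  36 199] [351.7789 153.397 ]
red [392 139   5  25  65] [393.4308 150.8462]
red [285 172  48  29 549] [310.0619 186.2368]
red [426 193  15  14 106] [433.1981 198.9528]
red [269 300  13  17 180] [275.3056 307.9333]
green [252 141  26  25 345] [264.8058 151.5159]
green [ 319  193   51   69 1442] [346.0999 227.8433]
green [304 241  20  11 112] [314.2321 245.7946]
green [219 297  28  14 110] [233.0273 306.3455]
side [-0.1284 -0.8626  0.8654] [ 0.4628  0.7186 -0.5191] 603.765491409294
red [279 186  10  13 108] [283.6574 191.5833]
red [ 455  276  141  115 3064] [525.1498 332.344 ]
red [ 248  370   68   86 3410] [279.5956 413.0944]
red [404 377  17  19 185] [411.1676 385.2757]
red [551 395  25  17 176] [562.767  402.6875]
red [420 402  16  16 186] [427.9247 409.543 ]
red [541 409  30  15 172] [555.3372 416.3081]
red [305 457  12  12 107] [310.5047 462.3832]
green [473 199  17  18  69] [479.6377 206.1594]
green [ 347  236   66   82 2538] [380.0433 280.2727]
0.017 [[-0.9287  0.3708 -0.0007]
 [ 0.3708  0.9287 -0.0011]
 [ 0.0002 -0.0013 -1.    ]] {'fx': 396.6321581756349, 'fy': 396.6321581756349, 'cx': 308.89851081243285, 'cy': 239.75907449620178, 'hand_eye': array([[-0.0002, -0.9543, -0.2989,  0.0772],
       [ 1.    , -0.0005,  0.0009,  0.0004],
       [-0.001 , -0.2989,  0.9543, -0.1254],
       [ 0.    ,  0.    ,  0.    ,  1.    ]])}
```

View pics/scene0.png

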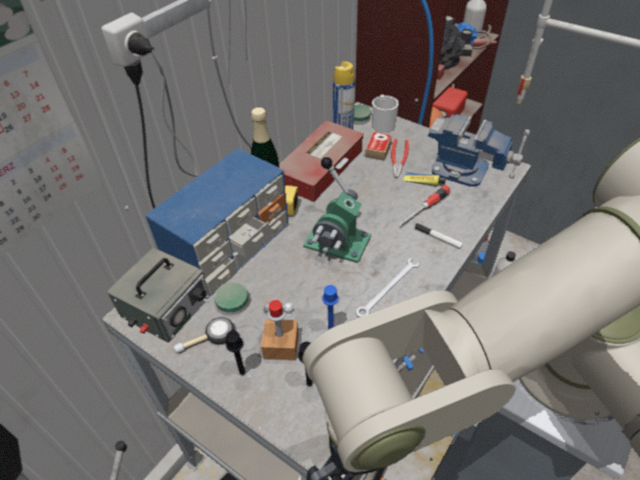

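View pics/side0.png

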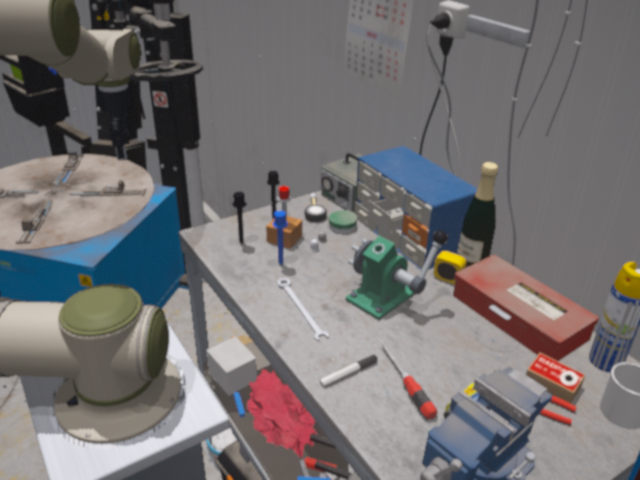

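The scene shows the red-headed pin in its wooden block at (275,308), and in side at (284,192). The look-alikes are black pins at scene (234,340) and (306,350) and a blue pin at (330,295), which I'll leave alone. Only the red one stands in the block, so it fits. The stand is at scene (340,228). The lever knob is at scene (327,162) and side (440,239). Next is an enlarged crop to confirm.

Run:
```python
from h import *
np.set_printoptions(precision=4,suppress=True)
a=cv2.imread('pics/scene0.png');b=cv2.imread('pics/side0.png')
def cr(im,x,y,w,h):return cv2.resize(im[y:y+h,x:x+w],(400,300),interpolation=cv2.INTER_CUBIC)
o=np.vstack([np.hstack([cr(a,220,275,120,90),cr(b,235,160,120,90)]),np.hstack([cr(a,285,150,160,120),cr(b,325,220,160,120)])])
cv2.imwrite('pics/crop1.png',o)
print('head',two(('scene',275.3,307.9),('side',283.7,191.6)))
print('knob',two(('scene',327,162),('side',440,239)))
```

```text
head (array([0.5271, 0.3005, 0.1405]), np.float64(0.0013437642756183516))
knob (array([ 0.6817, -0.1003,  0.1713]), np.float64(0.0019882825861797216))
```

View pics/crop1.png

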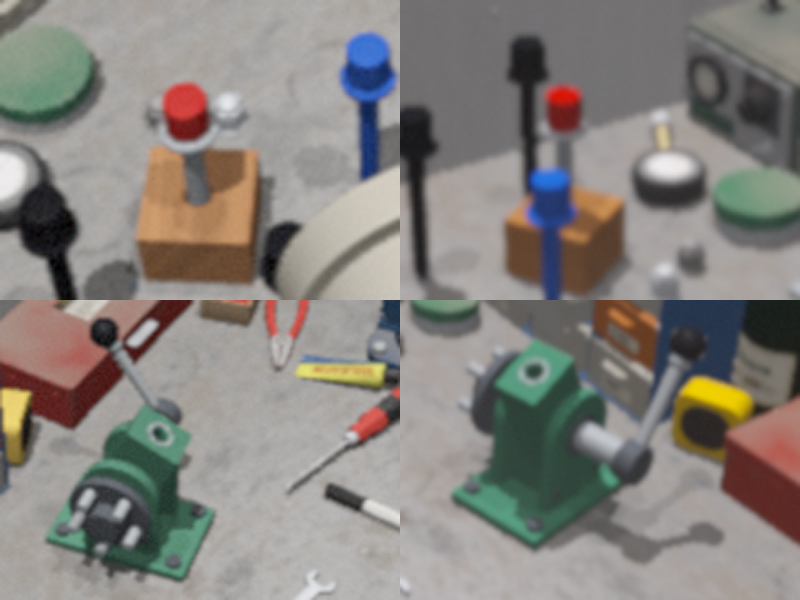

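The crop confirms it: the only red head stands in the wooden block. The bore mouth is at scene (349,203) and side (380,248).

Run:
```python
from h import *
np.set_printoptions(precision=4,suppress=True)
print('mouth',two(('scene',349,203.2),('side',379.8,248.4)))
L=onz('scene',303.8,244.8,.008);B=onz('scene',359,260.8,.008);R=onz('scene',370.6,234,.008)
print('scene foot',L,B,R,np.linalg.norm(L-B),np.linalg.norm(R-B))
L2=onz('side',346.2,296.8,.008);B2=onz('side',379,318,.008);R2=onz('side',415,292,.008)
print('side foot',L2,B2,R2,np.linalg.norm(L2-B2),np.linalg.norm(R2-B2))
k=np.array([.6817,-.1003,.1713])
print(np.array(env.observe()['q']))
```

```text
mouth (array([ 0.5728, -0.0328,  0.1441]), np.float64(0.00298258409188266))
scene foot [0.6592 0.0388 0.008 ] [0.5145 0.0046 0.008 ] [ 0.5392 -0.0893  0.008 ] 0.14876687676870254 0.09714691790089297
side foot [0.5212 0.0071 0.008 ] [ 0.54   -0.0902  0.008 ] [ 0.6668 -0.0606  0.008 ] 0.09910791407867088 0.13017903630993508
[ 55.9018  21.8374  74.3785  -0.0025  83.8583 -12.3352]
```

Run:
```python
from h import *
np.set_printoptions(precision=4,suppress=True)
print('blue',two(('scene',330,290),('side',280,214)))
for s in((233,338),(305,347)):
  for d in((239,198),(273,176)): print(s,d,two(('scene',*s),('side',*d)))
```

```text
blue (array([0.4619, 0.2042, 0.1438]), np.float64(0.001628637782210521))
(233, 338) (239, 198) (array([0.5011, 0.407 , 0.1168]), np.float64(0.1065846473161652))
(233, 338) (273, 176) (array([0.5515, 0.399 , 0.1352]), np.float64(6.701175291637757e-05))
(305, 347) (239, 198) (array([0.4237, 0.3375, 0.1358]), np.float64(0.0048483973112818214))
(305, 347) (273, 176) (array([0.4664, 0.3283, 0.1606]), np.float64(0.09547596720029436))
```

jog_arm:
  hand: [0.085,0.085,0.085,0.085,0.085]
  travel:
    - [0.055,-0.035,0.01]
    - [0.055,-0.035,0.01]
    - [0.055,-0.035,0.01]
    - [0.055,-0.035,0]
    - [0.055,-0.035,0]
  yaw: [0.12,0.12,0.12,0.12,0.12]
  grip_force: 30

```text
time_s: 0.72
position: [0.4672, 0.3428, 0.2766]
tool_rot: [[-0.975, -0.222, -0.0], [-0.222, 0.975, -0.0], [0.0, 0.0, -1.0]]
ft_force: [0.4, 1.1, 1.0]
grip_width: 0.0851
gripper_force: 0.0
```

jog_arm:
  hand: [0.085,0.085,0.085,0.085,0.085]
  travel:
    - [0.03,-0.02,-0.01]
    - [0.028,-0.02,-0.01]
    - [0,0,0]
    - [0,0,0]
    - [0,0,0]
  yaw: [0,0,0,0,0]

```text
time_s: 1.35
position: [0.523, 0.3049, 0.2572]
tool_rot: [[-0.976, -0.22, 0.0], [-0.22, 0.976, 0.0], [-0.001, 0.0, -1.0]]
ft_force: [0.1, -0.2, -0.2]
grip_width: 0.085
gripper_force: 0.0
```

Run:
```python
from h import *
np.set_printoptions(precision=4,suppress=True)
im=snap('wrist','w1');hsv=cv2.cvtColor(im,cv2.COLOR_BGR2HSV)
m=((hsv[...,0]<8)|(hsv[...,0]>172))&(hsv[...,1]>130)&(hsv[...,2]>60)
k,_,st,ce=cv2.connectedComponentsWithStats(m.astype(np.uint8))
for i in range(1,k):
    if st[i,4]>60:print(st[i],ce[i],onz('wrist',*ce[i],.144),onz('wrist',st[i,0]+st[i,2]/2,st[i,1],.152))
```

```text
[ 279  222   44   51 1750] [301.1086 247.0897] [0.5268 0.3017 0.144 ] [0.5087 0.2978 0.152 ]
```

View pics/w1.png

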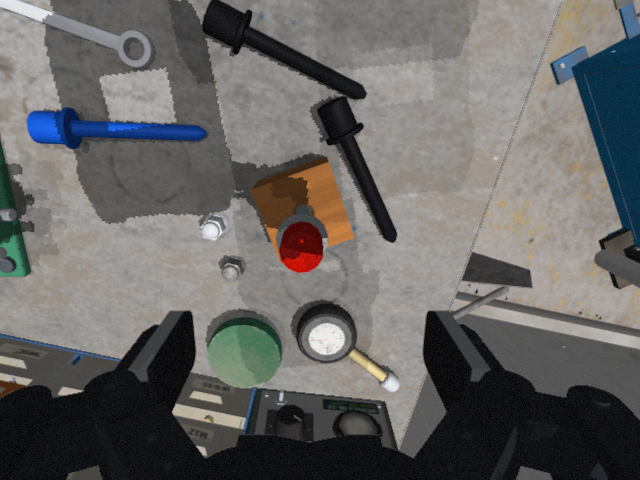

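The wrist view shows the red head at (301,247), so it is at about (0.527, 0.301), which agrees with the earlier measurement. The black and blue look-alikes appear to be lying down, so I'll check that in the scene view.

Run:
```python
from h import *
a=snap('scene','scene1');b=snap('side','side1')
def cr(im,x,y,w,h):return cv2.resize(im[y:y+h,x:x+w],(400,300),interpolation=cv2.INTER_CUBIC)
cv2.imwrite('pics/crop2.png',np.hstack([cr(a,190,255,200,150),cr(b,205,140,200,150)]))
```

```text
(no output)
```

View pics/crop2.png

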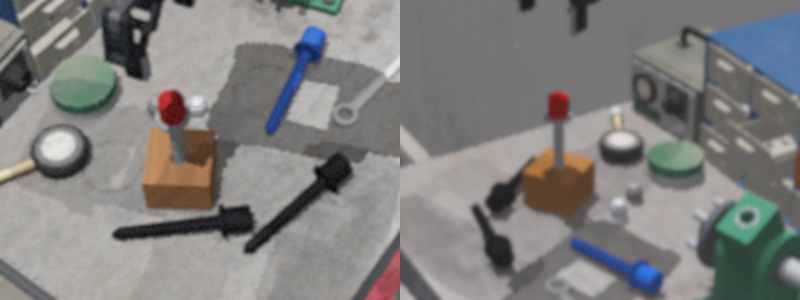

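The look-alikes stood free on their tips and have toppled on the bench by themselves. They are clear of the job and I'll leave them. The red pin still stands in its block, so I descend.

jog_arm:
  hand: [0.085,0.085,0.085,0.085,0.085]
  travel:
    - [0.002,-0.002,-0.035]
    - [0.002,-0.002,-0.035]
    - [0,0,-0.03]
    - [0,0,-0.011]
    - [0,0,0]
  yaw: [0,0,0,0,0]

```text
time_s: 2.12
position: [0.5277, 0.3004, 0.1459]
tool_rot: [[-0.976, -0.219, -0.0], [-0.219, 0.976, -0.0], [0.0, -0.0, -1.0]]
ft_force: [0.5, 0.0, 0.5]
grip_width: 0.0847
gripper_force: 0.0
```

jog_arm:
  hand: [0.02,0.02,0.02,0.02,0.02]
  travel:
    - [0,0,0]
    - [0,0,0]
    - [0,0,0]
    - [0,0,0]
    - [0,0,0]
  yaw: [0,0,0,0,0]
  grip_force: 30

```text
time_s: 2.75
position: [0.528, 0.3003, 0.1463]
tool_rot: [[-0.976, -0.218, 0.001], [-0.218, 0.976, 0.0], [-0.001, 0.0, -1.0]]
ft_force: [-0.4, 0.8, 4.6]
grip_width: 0.0268
gripper_force: 30.4
```

jog_arm:
  hand: [0.02,0.02,0.02,0.02,0.02]
  travel:
    - [0,0,0.01]
    - [0,0,0.014]
    - [0,0,0.01]
    - [0,0,0.004]
    - [0,0,0]
  yaw: [0,0,0,0,0]

```text
time_s: 3.38
position: [0.5277, 0.3002, 0.1839]
tool_rot: [[-0.976, -0.218, 0.0], [-0.218, 0.976, 0.0], [-0.0, 0.0, -1.0]]
ft_force: [0.1, 1.1, -1.8]
grip_width: 0.0269
gripper_force: 30.0
```

jog_arm:
  hand: [0.02,0.02,0.02,0.02,0.02]
  travel:
    - [-0.0129,-0.0029,-0.0006]
    - [-0.0127,-0.0028,-0.0019]
    - [-0.0126,-0.0028,-0.0031]
    - [-0.0121,-0.0027,-0.0042]
    - [-0.0118,-0.0026,-0.0055]
  yaw: [0,0,0,0,0]

```text
time_s: 4.0
position: [0.4658, 0.2864, 0.1685]
tool_rot: [[-0.976, -0.218, 0.002], [-0.218, 0.976, 0.001], [-0.002, 0.0, -1.0]]
ft_force: [1.0, -0.0, -0.2]
grip_width: 0.0269
gripper_force: 29.5
```

Run:
```python
from h import *
a=snap('scene','scene2');b=snap('side','side2')
def cr(im,x,y,w,h):return cv2.resize(im[y:y+h,x:x+w],(400,300),interpolation=cv2.INTER_CUBIC)
cv2.imwrite('pics/crop3.png',np.hstack([cr(a,210,235,160,120),cr(b,215,110,160,120)]))
```

```text
(no output)
```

View pics/crop3.png

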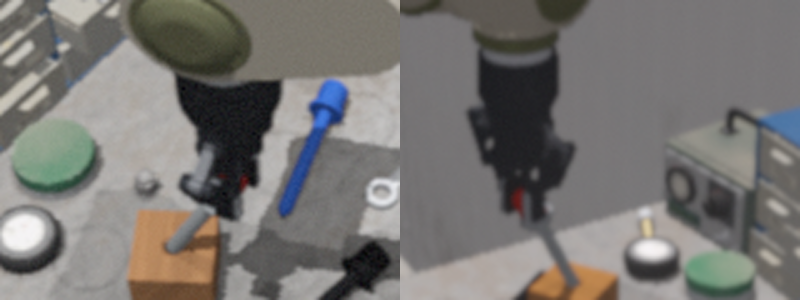

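The pin is tilted in the grip, leaning towards the robot with its tip still in the hole. I'll draw it out along its axis, then measure it in the air.

jog_arm:
  hand: [0.02,0.02,0.02,0.02,0.02]
  travel:
    - [-0.005,-0.001,0.01]
    - [-0.005,-0.001,0.02]
    - [0,-0.02,0.05]
    - [0.03,-0.06,0.04]
    - [0,-0.06,0]
  yaw: [0,0,0,0,0]

```text
time_s: 4.72
position: [0.4811, 0.1553, 0.2833]
tool_rot: [[-0.976, -0.22, 0.005], [-0.22, 0.976, 0.0], [-0.005, -0.001, -1.0]]
ft_force: [0.3, -0.9, -2.0]
grip_width: 0.0268
gripper_force: 30.0
```

jog_arm:
  hand: [0.02,0.02,0.02,0.02,0.02]
  travel:
    - [0.01,-0.04,0]
    - [0,0,0]
    - [0,0,0]
    - [0,0,0]
    - [0,0,0]
  yaw: [0,0,0,0,0]

```text
time_s: 5.35
position: [0.4894, 0.1172, 0.2805]
tool_rot: [[-0.976, -0.22, -0.0], [-0.22, 0.976, 0.0], [0.0, 0.0, -1.0]]
ft_force: [-0.2, 0.8, -1.4]
grip_width: 0.0271
gripper_force: 30.2
```

Run:
```python
from h import *
p=np.array(env.observe()['position']);print(p)
o=[]
for n in('scene','side'):
    a=snap(n,n+'3'); u,v=map(int,proj(n,p+np.array([.02,0,-.06])));print(n,u,v)
    o.append(cv2.resize(a[v-50:v+50,u-50:u+50],(400,400),interpolation=cv2.INTER_CUBIC))
cv2.imwrite('pics/crop4.png',np.hstack(o))
```

```text
[0.48941426 0.11715047 0.2804939 ]
scene 334 228
side 317 195
```

View pics/crop4.png

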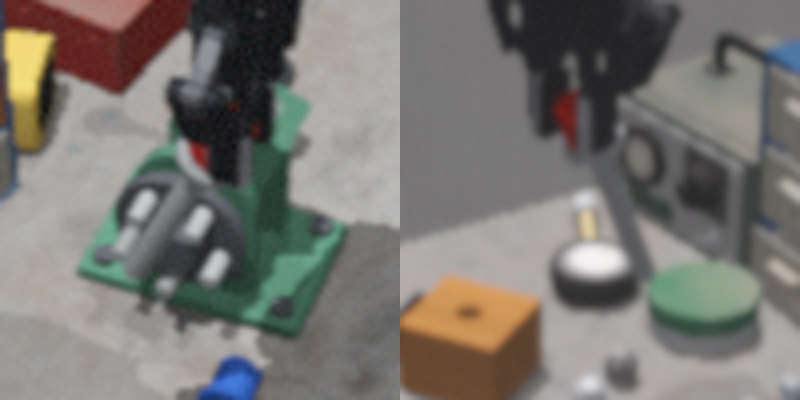

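Run:
```python
from h import *
np.set_printoptions(precision=4,suppress=True)
p=np.array(env.observe()['position']);g=p+[0,0,.002]
t,e=two(('scene',317.75,246),('side',328.25,213))
v=g-t;L=np.linalg.norm(v);print('tip',t,e,'L',L,'rel tip-tcp',t-p,'tilt',np.degrees(np.arccos(v[2]/L)),'az',np.degrees(np.arctan2(-v[1],-v[0])))
u,e2=two(('scene',329.5,225.5),('side',318.25,186.25));w=u-t;print(u,e2,np.degrees(np.arccos(w[2]/np.linalg.norm(w))))
```

```text
tip [0.5466 0.1296 0.1577] 0.0038170088755142342 L 0.1377913714487481 rel tip-tcp [ 0.0572  0.0127 -0.1227] tilt 25.14747030645936 az 12.524993837096414
[0.5163 0.1277 0.2365] 0.004037504918663741 21.10884234824016
```

The pin tilt is 25.1° and its azimuth 12.5°, which matches the bore. Next is a close wrist-camera look at the bore mouth.

jog_arm:
  hand: [0.02,0.02,0.02,0.02,0.02]
  travel:
    - [0,-0.04,0]
    - [0,-0.02,0]
    - [0,0,0]
    - [0,0,0]
    - [0,0,0]
  yaw: [0,0,0,0,0]

```text
time_s: 6.08
position: [0.4896, 0.0571, 0.2805]
tool_rot: [[-0.976, -0.219, -0.0], [-0.219, 0.976, 0.0], [-0.0, 0.0, -1.0]]
ft_force: [-0.7, 0.5, -1.4]
grip_width: 0.0265
gripper_force: 30.3
```

Run:
```python
from h import *
np.set_printoptions(precision=4,suppress=True)
s=env.observe();print(s['position'])
im=snap('wrist','w2')
c=env.calibration('wrist');H=np.array(c['hand_eye']);T=np.array(s['tool_rot'])
R=T@H[:3,:3];p=np.array(s['position'])+T@H[:3,3]
q=R.T@(np.array([.5728,-.0328,.1441])-p);u=int(c['fx']*q[0]/q[2]+c['cx']);v=int(c['fy']*q[1]/q[2]+c['cy']);print(u,v,q)
x0,y0=max(u-60,0),max(v-60,0)
cv2.imwrite('pics/crop5.png',cv2.resize(im[y0:y0+120,x0:x0+120],(480,480),interpolation=cv2.INTER_CUBIC));print(x0,y0)
```

```text
[0.4896 0.0571 0.2805]
163 312 [-0.107   0.0537  0.2911]
103 252
```

View pics/crop5.png

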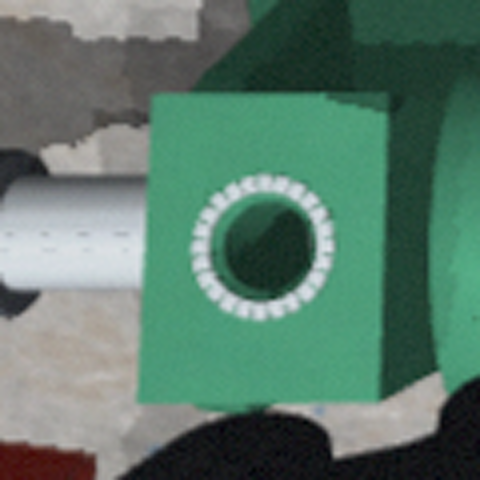

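The crop shows the bore ring centred at wrist pixel (168.5, 313.8).

Run:
```python
from h import *
np.set_printoptions(precision=4,suppress=True)
m=onz('wrist',168.5,313.8,.1443);print('mouth',m)
p=np.array(env.observe()['position'])
c=onz('wrist',103+137/4,252+403/4,.132);d=onz('wrist',103+380/4,252+403/4,.132);a=onz('wrist',103+150/4,252+93/4,.1565);b=onz('wrist',103+388/4,252+93/4,.1565)
print(a,b,c,d,'widths',np.linalg.norm(a-b),np.linalg.norm(c-d));v=(c+d-a-b)/2;print('yaw',np.degrees(np.arctan2(v[1],v[0])), np.degrees(np.arctan2(-(b-a)[0],(b-a)[1])), np.degrees(np.arctan2(-(d-c)[0],(d-c)[1])))
```

```text
mouth [ 0.5726 -0.0289  0.1443]
[ 0.5403 -0.0475  0.1565] [ 0.5315 -0.0082  0.1565] [ 0.6199 -0.0524  0.132 ] [ 0.6093 -0.0053  0.132 ] widths 0.04031062813620443 0.0482420010496737
yaw -0.7411272319330814 12.63697930208178 12.623401472199674
```

jog_arm:
  hand: [0.02,0.02,0.02,0.02,0.02]
  travel:
    - [0.009,-0.04,0.009]
    - [0.01,-0.04,0.009]
    - [0,-0.022,0]
    - [0,0,-0.008]
    - [0,0,-0.007]
  yaw: [0,0,0,0,0]

```text
time_s: 6.75
position: [0.5084, -0.0447, 0.2827]
tool_rot: [[-0.976, -0.219, -0.001], [-0.219, 0.976, 0.001], [0.001, 0.001, -1.0]]
ft_force: [0.2, 0.8, -1.0]
grip_width: 0.027
gripper_force: 30.4
```

jog_arm:
  hand: [0.02,0.02,0.02,0.02,0.02]
  travel:
    - [0.0021,0.0005,-0.0045]
    - [0.0021,0.0005,-0.0045]
    - [0.0021,0.0005,-0.0045]
    - [0.0021,0.0005,-0.0045]
    - [0,0,0]
  yaw: [0,0,0,0,0]

```text
time_s: 7.38
position: [0.5169, -0.0435, 0.265]
tool_rot: [[-0.976, -0.219, -0.001], [-0.219, 0.976, 0.0], [0.001, 0.001, -1.0]]
ft_force: [-0.2, -0.1, -1.6]
grip_width: 0.0266
gripper_force: 30.4
```

Run:
```python
from h import *
o=[]
for n in('scene','side'):
    a=snap(n,n+'4'); u,v=map(int,proj(n,[.566,-.035,.165]));print(n,u,v)
    o.append(cv2.resize(a[v-40:v+40,u-40:u+40],(400,400),interpolation=cv2.INTER_CUBIC))
cv2.imwrite('pics/crop6.png',np.hstack(o))
```

```text
scene 351 196
side 378 242
```

View pics/crop6.png

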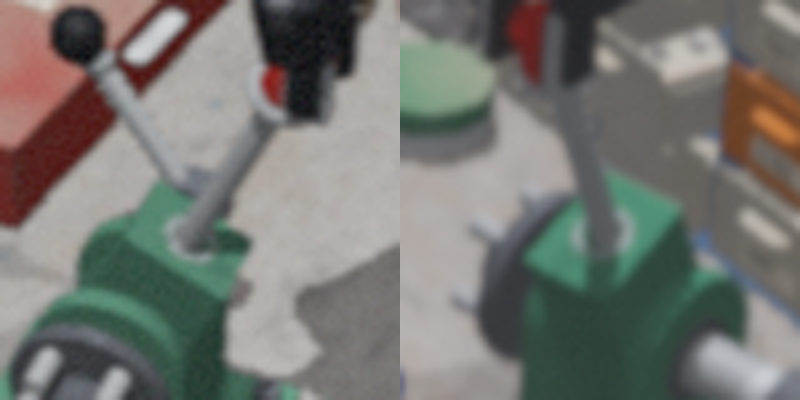

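The tip sits centred at the ring (crop 190,235 and 600,235) with no contact force, so I insert along the bore axis.

jog_arm:
  hand: [0.02,0.02,0.02,0.02,0.02]
  travel:
    - [0.0016,0.0004,-0.0036]
    - [0.0016,0.0004,-0.0036]
    - [0.0016,0.0004,-0.0036]
    - [0,0,0]
    - [0,0,0]
  yaw: [0,0,0,0,0]

```text
time_s: 8.1
position: [0.5218, -0.0424, 0.2546]
tool_rot: [[-0.976, -0.218, -0.0], [-0.218, 0.976, 0.0], [0.0, 0.0, -1.0]]
ft_force: [-1.0, -1.3, -2.9]
grip_width: 0.0266
gripper_force: 30.5
```

jog_arm:
  hand: [0.02,0.02,0.02,0.02,0.02]
  travel:
    - [0.0016,0.0004,-0.0036]
    - [0.0016,0.0004,-0.0036]
    - [0.0016,0.0004,-0.0036]
    - [0.0016,0.0004,-0.0036]
    - [0,0,0]
  yaw: [0,0,0,0,0]

```text
time_s: 8.72
position: [0.5282, -0.0408, 0.2398]
tool_rot: [[-0.976, -0.218, -0.001], [-0.218, 0.976, 0.0], [0.001, 0.0, -1.0]]
ft_force: [-0.4, 1.1, -2.2]
grip_width: 0.0269
gripper_force: 30.5
```

jog_arm:
  hand: [0.02,0.02,0.02,0.02,0.02]
  travel:
    - [0.0016,0.0004,-0.0036]
    - [0.0016,0.0004,-0.0036]
    - [0.0016,0.0004,-0.0036]
    - [0,0,0]
    - [0,0,0]
  yaw: [0,0,0,0,0]

```text
time_s: 9.35
position: [0.533, -0.0396, 0.2293]
tool_rot: [[-0.976, -0.218, -0.0], [-0.218, 0.976, 0.0], [0.0, 0.0, -1.0]]
ft_force: [-0.3, 0.7, -2.3]
grip_width: 0.027
gripper_force: 30.5
```

jog_arm:
  hand: [0.06,0.06,0.06,0.06,0.06]
  travel:
    - [0,0,0]
    - [0,0,0]
    - [0,0,0]
    - [0,0,0]
    - [0,0,0]
  yaw: [0,0,0,0,0]

```text
time_s: 9.98
position: [0.533, -0.0396, 0.2295]
tool_rot: [[-0.976, -0.218, 0.0], [-0.218, 0.976, -0.0], [-0.0, -0.0, -1.0]]
ft_force: [-0.7, -0.1, -0.2]
grip_width: 0.0601
gripper_force: 0.0
```

jog_arm:
  hand: [0.06,0.06,0.06,0.06,0.06]
  travel:
    - [0,0,0.04]
    - [0,0,0.04]
    - [0.05,-0.02,0.01]
    - [0.05,-0.02,0]
    - [0.049,-0.019,0]
  yaw: [0,0,0,0,0]

```text
time_s: 10.6
position: [0.6834, -0.0993, 0.3197]
tool_rot: [[-0.976, -0.218, 0.001], [-0.218, 0.976, -0.0], [-0.001, -0.0, -1.0]]
ft_force: [0.6, -0.0, 0.4]
grip_width: 0.0601
gripper_force: 0.0
```

Run:
```python
from h import *
np.set_printoptions(precision=4,suppress=True)
P={}
for n in('scene','side'):
    im=snap(n,n+'5');hsv=cv2.cvtColor(im,cv2.COLOR_BGR2HSV)
    m=((hsv[...,0]<8)|(hsv[...,0]>172))&(hsv[...,1]>130)&(hsv[...,2]>60)
    u,v=map(int,proj(n,[.5385,-.0365,.2186]));w=m.copy();w[:]=0;w[v-25:v+25,u-25:u+25]=m[v-25:v+25,u-25:u+25]
    ys,xs=np.nonzero(w);print(n,u,v,len(xs),xs.mean(),ys.mean());P[n]=(n,xs.mean(),ys.mean())
print('head',two(P['scene'],P['side']))
print(env.observe()['position'])
```

```text
scene 362 183 192 361.59375 179.63541666666666
side 369 224 162 367.7901234567901 226.2037037037037
head (array([ 0.5388, -0.0382,  0.2202]), np.float64(0.01351149110258862))
[ 0.6852 -0.1007  0.3152]
```

jog_arm:
  hand: [0.06,0.06,0.06,0.06,0.06]
  travel:
    - [0,0,0]
    - [0,0,-0.05]
    - [0,0,-0.05]
    - [0,0,-0.03]
    - [0,0,0]
  yaw: [0,0,0,0,0]

```text
time_s: 11.32
position: [0.6805, -0.0979, 0.1887]
tool_rot: [[-0.976, -0.219, -0.003], [-0.219, 0.976, 0.001], [0.003, 0.002, -1.0]]
ft_force: [0.1, 0.0, 0.0]
grip_width: 0.0602
gripper_force: 0.0
```

Run:
```python
from h import *
print(env.observe()['position'])
im=snap('wrist','w3');cv2.imwrite('pics/w3c.png',im[160:480,100:540])
```

```text
[ 0.68054087 -0.09785624  0.1886975 ]
```

View pics/w3c.png

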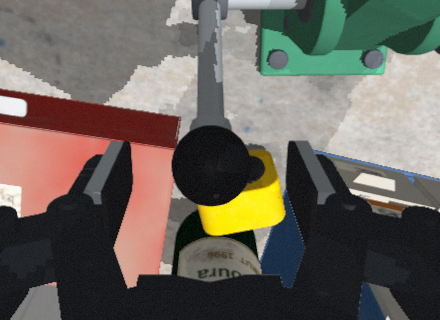

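The knob is at wrist (312,326), centred between the open fingers. I lower and grip it lightly.

Run:
```python
from h import *
print(onz('wrist',312,326,.173))
```

```text
[ 0.6857588  -0.09506033  0.173     ]
```

jog_arm:
  hand: [0.06,0.06,0.04,0.02,0.02]
  travel:
    - [0,0,-0.012]
    - [0,0,-0.007]
    - [0,0,0]
    - [0,0,0]
    - [0,0,0]
  yaw: [0,0,0,0,0]
  grip_force: 20

```text
time_s: 12.0
position: [0.6819, -0.0969, 0.1708]
tool_rot: [[-0.976, -0.22, -0.0], [-0.22, 0.976, 0.003], [-0.0, 0.003, -1.0]]
ft_force: [-1.0, 7.3, 0.8]
grip_width: 0.0306
gripper_force: 20.4
```

jog_arm:
  hand: [0.02,0.02,0.02,0.02,0.02]
  travel:
    - [-0.0074,-0.0007,0.0048]
    - [-0.0078,-0.0017,0.0041]
    - [-0.0081,-0.0018,0.0034]
    - [-0.0083,-0.0019,0.0028]
    - [-0.0085,-0.0019,0.0021]
  yaw: [0,0,0,0,0]

```text
time_s: 12.62
position: [0.6414, -0.1063, 0.1881]
tool_rot: [[-0.976, -0.219, 0.0], [-0.219, 0.976, 0.001], [-0.001, 0.001, -1.0]]
ft_force: [2.2, 4.2, -2.7]
grip_width: 0.0308
gripper_force: 20.3
```

jog_arm:
  hand: [0.02,0.02,0.02,0.02,0.02]
  travel:
    - [-0.0027,-0.0006,0.0005]
    - [-0.0027,-0.0006,0.0005]
    - [-0.0027,-0.0006,0.0004]
    - [-0.0027,-0.0006,0.0003]
    - [-0.0027,-0.0006,0.0002]
  yaw: [0,0,0,0,0]

```text
time_s: 13.25
position: [0.6283, -0.1093, 0.19]
tool_rot: [[-0.976, -0.219, 0.001], [-0.219, 0.976, 0.001], [-0.001, 0.0, -1.0]]
ft_force: [1.8, 5.1, 0.8]
grip_width: 0.0302
gripper_force: 20.6
```

jog_arm:
  hand: [0.02,0.02,0.02,0.02,0.02]
  travel:
    - [-0.0026,-0.0006,0.0001]
    - [-0.0026,-0.0006,0.0001]
    - [-0.0026,-0.0006,0]
    - [-0.0026,-0.0006,0]
    - [-0.0026,-0.0006,0]
  yaw: [0,0,0,0,0]

```text
time_s: 13.88
position: [0.6153, -0.1123, 0.1903]
tool_rot: [[-0.976, -0.219, 0.001], [-0.219, 0.976, 0.001], [-0.001, 0.0, -1.0]]
ft_force: [1.3, 4.6, 0.4]
grip_width: 0.0304
gripper_force: 20.7
```

jog_arm:
  hand: [0.02,0.02,0.02,0.02,0.02]
  travel:
    - [-0.0026,-0.0006,-0.0002]
    - [-0.0026,-0.0006,-0.0002]
    - [-0.0026,-0.0006,-0.0003]
    - [-0.0026,-0.0006,-0.0004]
    - [-0.0026,-0.0006,-0.0004]
  yaw: [0,0,0,0,0]

```text
time_s: 14.5
position: [0.6023, -0.1154, 0.189]
tool_rot: [[-0.976, -0.219, 0.001], [-0.219, 0.976, 0.0], [-0.001, 0.0, -1.0]]
ft_force: [0.6, 5.9, 3.1]
grip_width: 0.0306
gripper_force: 20.9
```

jog_arm:
  hand: [0.02,0.02,0.02,0.02,0.02]
  travel:
    - [-0.0026,-0.0006,-0.0005]
    - [-0.0026,-0.0006,-0.0005]
    - [-0.0026,-0.0006,-0.0006]
    - [-0.0026,-0.0006,-0.0007]
    - [-0.0025,-0.0005,-0.0008]
  yaw: [0,0,0,0,0]

```text
time_s: 15.12
position: [0.5895, -0.1183, 0.1861]
tool_rot: [[-0.976, -0.219, 0.001], [-0.219, 0.976, 0.0], [-0.001, -0.0, -1.0]]
ft_force: [-0.0, 5.1, 2.4]
grip_width: 0.0307
gripper_force: 21.1
```

```bash
cat > head.py <<'E'
from h import *
np.set_printoptions(precision=4,suppress=True)
M=np.array([.5726,-.0305,.1443]);A=np.array([-.4124,-.0922,.9063])
for n in('scene','side'):
    im=snap(n,n+'_h%d'%int(env.observe()['time_s']*100));hsv=cv2.cvtColor(im,cv2.COLOR_BGR2HSV)
    m=((hsv[...,0]<8)|(hsv[...,0]>172))&(hsv[...,1]>130)&(hsv[...,2]>60)
    u,v=map(int,proj(n,M+A*.06));w=m*0;w[v-35:v+35,u-25:u+25]=m[v-35:v+35,u-25:u+25]
    ys,xs=np.nonzero(w)
    print(n,len(xs),xs.mean() if len(xs) else 0,ys.mean() if len(ys) else 0,'pred rest/dropped/home',*[np.round(proj(n,M+A*k),1) for k in(.082,.064,.018)])
E
python3 head.py
```

```text
scene 230 353.2217391304348 180.42608695652174 pred rest/dropped/home [363.2 182.7] [359.8 187.4] [351.3 198.9]
side 162 370.179012345679 230.82716049382717 pred rest/dropped/home [370.2 224.7] [372.1 230. ] [376.8 243.3]
```

The side view shows the head moved 2.4 px right and 4.6 px down, which matches the 18 mm drop. I nudge the lever a little to confirm it is locked.

jog_arm:
  hand: [0.02,0.02,0.02,0.02,0.02]
  travel:
    - [-0.002,-0.0005,-0.0006]
    - [-0.002,-0.0005,-0.0006]
    - [0,0,0]
    - [0,0,0]
    - [0,0,0]
  yaw: [0,0,0,0,0]

```text
time_s: 15.85
position: [0.5853, -0.1193, 0.1847]
tool_rot: [[-0.976, -0.219, 0.0], [-0.219, 0.976, 0.0], [-0.0, 0.0, -1.0]]
ft_force: [-2.6, 4.4, 3.8]
grip_width: 0.031
gripper_force: 21.3
```

```bash
python3 head.py
python3 - <<'E'
from h import *
for n in('scene','side'):
  import glob
  for f in [f'pics/{n}5.png']+sorted(glob.glob(f'pics/{n}_h*.png')):
    hsv=cv2.cvtColor(cv2.imread(f),cv2.COLOR_BGR2HSV)
    m=((hsv[...,0]<8)|(hsv[...,0]>172))&(hsv[...,1]>130)&(hsv[...,2]>60)
    u,v=map(int,proj(n,[.5479,-.036,.1987]));w=(m*0).astype(np.uint8);w[v-35:v+35,u-25:u+25]=m[v-35:v+35,u-25:u+25]
    k,_,st,ce=cv2.connectedComponentsWithStats(w);print(f,[(st[i].tolist(),ce[i].round(1).tolist()) for i in range(1,k) if st[i,4]>10])
E
```

```text
scene 238 353.2436974789916 179.4453781512605 pred rest/dropped/home [363.2 182.7] [359.8 187.4] [351.3 198.9]
side 163 370.2147239263804 230.85889570552146 pred rest/dropped/home [370.2 224.7] [372.1 230. ] [376.8 243.3]
pics/scene5.png [([336, 153, 22, 20, 95], [347.7, 159.4]), ([360, 177, 14, 15, 150], [366.5, 183.8])]
pics/scene_h1512.png [([342, 153, 9, 7, 26], [347.0, 155.6]), ([334, 161, 17, 18, 61], [338.6, 170.5]), ([354, 183, 14, 14, 142], [360.7, 189.4])]
pics/scene_h1585.png [([334, 153, 19, 26, 95], [342.3, 164.8]), ([354, 183, 14, 14, 142], [360.7, 189.4])]
pics/side5.png [([361, 219, 14, 16, 162], [367.8, 226.2])]
pics/side_h1517.png [([364, 223, 13, 17, 162], [370.2, 230.8])]
pics/side_h1590.png [([364, 223, 13, 17, 163], [370.2, 230.9])]
```

Both views confirm the drop: scene (366.5,183.8) to (360.7,189.4), side (367.8,226.2) to (370.2,230.8). I release the lever and rise.

jog_arm:
  hand: [0.055,0.055,0.055,0.055,0.055]
  travel:
    - [0,0,0]
    - [0,0,0]
    - [0,0,0.02]
    - [0,0,0.05]
    - [0,0,0.05]
  yaw: [0,0,0,0,0]

```text
time_s: 16.58
position: [0.5853, -0.1199, 0.3052]
tool_rot: [[-0.976, -0.218, -0.001], [-0.218, 0.976, -0.0], [0.001, -0.0, -1.0]]
ft_force: [0.7, -0.0, -0.7]
grip_width: 0.0549
gripper_force: 0.0
```

Run:
```python
from h import *
np.set_printoptions(precision=4,suppress=True)
P=[]
for n in('scene','side'):
    im=snap(n,n+'_r');hsv=cv2.cvtColor(im,cv2.COLOR_BGR2HSV)
    m=((hsv[...,0]<8)|(hsv[...,0]>172))&(hsv[...,1]>130)&(hsv[...,2]>60)
    u,v=map(int,proj(n,[.5462,-.0364,.2023]));w=(m*0).astype(np.uint8);w[v-12:v+12,u-12:u+12]=m[v-12:v+12,u-12:u+12]
    ys,xs=np.nonzero(w);print(n,u,v,len(xs),xs.mean(),ys.mean());P.append((n,xs.mean(),ys.mean()))
print(two(*P),env.observe()['position'])
```

```text
scene 359 187 142 360.7535211267606 189.28169014084506
side 372 230 160 370.25625 230.7625
(array([ 0.5426, -0.0346,  0.2003]), np.float64(0.0008917383590832653)) [ 0.5866 -0.1204  0.3098]
```

jog_arm:
  hand: [0,0,0,0,0]
  travel:
    - [-0.027,0.04,0]
    - [-0.0275,0.041,0]
    - [0,0,-0.02]
    - [0,0,-0.02]
    - [0,0,-0.01]
  yaw: [0,0,0,0,0]
  grip_force: 60

```text
time_s: 17.3
position: [0.5306, -0.0386, 0.2527]
tool_rot: [[-0.976, -0.218, -0.002], [-0.218, 0.976, 0.0], [0.002, 0.001, -1.0]]
ft_force: [-0.1, -0.2, 0.4]
grip_width: 0.0
gripper_force: 0.0
```

jog_arm:
  hand: [0,0,0,0,0]
  travel:
    - [0,0,0]
    - [0.0014,0.0003,-0.003]
    - [0.0014,0.0003,-0.003]
    - [0.0014,0.0003,-0.003]
    - [0.0014,0.0003,-0.003]
  yaw: [0,0,0,0,0]

```text
time_s: 17.92
position: [0.5367, -0.0373, 0.2418]
tool_rot: [[-0.976, -0.218, 0.0], [-0.218, 0.976, -0.0], [-0.0, -0.0, -1.0]]
ft_force: [0.6, 0.1, -0.4]
grip_width: -0.0001
gripper_force: 0.0
```

jog_arm:
  hand: [0,0,0,0,0]
  travel:
    - [-0.007,-0.0015,0]
    - [0,0,-0.003]
    - [0,0,-0.003]
    - [0,0,-0.002]
    - [0,0,0]
  yaw: [0,0,0,0,0]

```text
time_s: 18.55
position: [0.5296, -0.0388, 0.2338]
tool_rot: [[-0.976, -0.218, -0.0], [-0.218, 0.976, 0.0], [0.0, 0.0, -1.0]]
ft_force: [0.1, -0.1, 0.2]
grip_width: -0.0002
gripper_force: 0.0
```

Now along the bore axis, in small steps.

jog_arm:
  hand: [0,0,0,0,0]
  travel:
    - [0.0004,0.0001,-0.001]
    - [0.0004,0.0001,-0.001]
    - [0.0004,0.0001,-0.001]
    - [0.0004,0.0001,-0.001]
    - [0.0004,0.0001,-0.001]
  yaw: [0,0,0,0,0]

```text
time_s: 19.18
position: [0.5316, -0.0383, 0.2289]
tool_rot: [[-0.976, -0.218, -0.0], [-0.218, 0.976, -0.0], [0.0, -0.0, -1.0]]
ft_force: [0.3, -1.1, 0.4]
grip_width: -0.0
gripper_force: 0.0
```

jog_arm:
  hand: [0,0,0,0,0]
  travel:
    - [0.0004,0.0001,-0.001]
    - [0.0004,0.0001,-0.001]
    - [0.0004,0.0001,-0.001]
    - [0.0004,0.0001,-0.001]
    - [0.0004,0.0001,-0.001]
  yaw: [0,0,0,0,0]

```text
time_s: 19.8
position: [0.5337, -0.0379, 0.224]
tool_rot: [[-0.976, -0.218, 0.0], [-0.218, 0.976, -0.0], [-0.0, -0.0, -1.0]]
ft_force: [-0.7, -0.7, 4.5]
grip_width: 0.0002
gripper_force: 2.2
```

jog_arm:
  hand: [0,0,0,0,0]
  travel:
    - [0.0004,0.0001,-0.001]
    - [0.0004,0.0001,-0.001]
    - [0.0004,0.0001,-0.001]
    - [0.0004,0.0001,-0.001]
    - [0.0004,0.0001,-0.001]
  yaw: [0,0,0,0,0]

```text
time_s: 20.42
position: [0.5357, -0.0374, 0.219]
tool_rot: [[-0.976, -0.218, 0.0], [-0.218, 0.976, -0.0], [-0.0, -0.0, -1.0]]
ft_force: [-2.5, -1.3, 5.9]
grip_width: -0.0002
gripper_force: 2.6
```

jog_arm:
  hand: [0,0,0,0,0]
  travel:
    - [0.0008,0.0002,-0.0018]
    - [0.0008,0.0002,-0.0018]
    - [0.0008,0.0002,-0.0018]
    - [0.0008,0.0002,-0.0018]
    - [0.0008,0.0002,-0.0018]
  yaw: [0,0,0,0,0]

```text
time_s: 21.05
position: [0.54, -0.0366, 0.2104]
tool_rot: [[-0.976, -0.218, 0.002], [-0.218, 0.976, -0.001], [-0.001, -0.001, -1.0]]
ft_force: [-1.4, -2.0, 8.1]
grip_width: 0.0001
gripper_force: 3.6
```

```bash
cat > hd.py <<'E'
from h import *
np.set_printoptions(precision=4,suppress=True)
M=np.array([.5726,-.0305,.1443]);A=np.array([-.4124,-.0922,.9063])
for n in('scene','side'):
    im=snap(n,n+'_p%d'%int(env.observe()['time_s']*100));hsv=cv2.cvtColor(im,cv2.COLOR_BGR2HSV)
    m=((hsv[...,0]<8)|(hsv[...,0]>172))&(hsv[...,1]>130)&(hsv[...,2]>60)
    u,v=map(int,proj(n,M+A*.045));w=(m*0).astype(np.uint8);w[v-22:v+22,u-18:u+18]=m[v-22:v+22,u-18:u+18]
    k,_,st,ce=cv2.connectedComponentsWithStats(w);print(n,[(st[i].tolist(),ce[i].round(1).tolist()) for i in range(1,k) if st[i,4]>10],*[np.round(proj(n,M+A*k),1) for k in(.064,.018)])
E
python3 hd.py
```

```text
scene [([351, 188, 12, 14, 105], [355.8, 195.0])] [359.8 187.4] [351.3 198.9]
side [([369, 233, 10, 12, 80], [374.0, 239.5])] [372.1 230. ] [376.8 243.3]
```

jog_arm:
  hand: [0,0,0,0,0]
  travel:
    - [0.0008,0.0002,-0.0018]
    - [0.0008,0.0002,-0.0018]
    - [0.0008,0.0002,-0.0018]
    - [0.0008,0.0002,-0.0018]
    - [0.0008,0.0002,-0.0018]
  yaw: [0,0,0,0,0]

```text
time_s: 21.78
position: [0.5444, -0.0358, 0.2018]
tool_rot: [[-0.976, -0.218, 0.003], [-0.218, 0.976, -0.001], [-0.003, -0.002, -1.0]]
ft_force: [0.5, -3.2, 8.0]
grip_width: 0.0003
gripper_force: 4.0
```

jog_arm:
  hand: [0,0,0,0,0]
  travel:
    - [0.0008,0.0002,-0.0018]
    - [0.0008,0.0002,-0.0018]
    - [0.0008,0.0002,-0.0018]
    - [0.0008,0.0002,-0.0018]
    - [0,0,0]
  yaw: [0,0,0,0,0]

```text
time_s: 22.4
position: [0.5476, -0.0349, 0.1942]
tool_rot: [[-0.976, -0.218, 0.002], [-0.218, 0.976, -0.001], [-0.002, -0.001, -1.0]]
ft_force: [1.1, -2.4, 6.0]
grip_width: -0.0001
gripper_force: 2.3
```

jog_arm:
  hand: [0,0,0,0,0]
  travel:
    - [0.0005,0.0001,-0.001]
    - [0.0005,0.0001,-0.001]
    - [0.0005,0.0001,-0.001]
    - [0.0005,0.0001,-0.001]
    - [0.0005,0.0001,-0.001]
  yaw: [0,0,0,0,0]

```text
time_s: 23.02
position: [0.5501, -0.0345, 0.1895]
tool_rot: [[-0.976, -0.218, 0.003], [-0.218, 0.976, -0.001], [-0.002, -0.002, -1.0]]
ft_force: [-3.2, -2.2, 13.5]
grip_width: -0.0004
gripper_force: 6.9
```

```bash
python3 hd.py
```

```text
scene [([347, 193, 11, 14, 103], [351.6, 200.1])] [359.8 187.4] [351.3 198.9]
side [([371, 240, 11, 11, 77], [376.7, 245.8])] [372.1 230. ] [376.8 243.3]
```

jog_arm:
  hand: [0,0,0,0,0]
  travel:
    - [0.0005,0.0001,-0.001]
    - [0.0005,0.0001,-0.001]
    - [0.0005,0.0001,-0.001]
    - [0,0,0]
    - [0,0,0]
  yaw: [0,0,0,0,0]

```text
time_s: 23.75
position: [0.551, -0.0347, 0.1892]
tool_rot: [[-0.976, -0.218, 0.004], [-0.218, 0.976, -0.003], [-0.003, -0.004, -1.0]]
ft_force: [-12.1, -4.6, 28.8]
grip_width: -0.0002
gripper_force: 15.8
```

The motion stopped with about 31 N on the pin at the height predicted for home. I retreat and verify.

jog_arm:
  hand: [0,0,0,0,0]
  travel:
    - [-0.001,0,0.004]
    - [-0.005,0,0.02]
    - [-0.03,0,0.04]
    - [-0.05,0.04,0.04]
    - [-0.03,0.05,0.02]
  yaw: [0,0,0,0,0]

```text
time_s: 24.38
position: [0.4423, 0.0498, 0.3037]
tool_rot: [[-0.976, -0.216, 0.001], [-0.216, 0.976, 0.0], [-0.001, 0.0, -1.0]]
ft_force: [0.1, 0.9, 0.1]
grip_width: 0.0003
gripper_force: 0.0
```

```bash
python3 hd.py
python3 - <<'E'
from h import *
np.set_printoptions(precision=4,suppress=True)
P=[]
M=np.array([.5726,-.0305,.1443]);A=np.array([-.4124,-.0922,.9063])
for n in('scene','side'):
    im=snap(n,n+'_f');hsv=cv2.cvtColor(im,cv2.COLOR_BGR2HSV)
    m=((hsv[...,0]<8)|(hsv[...,0]>172))&(hsv[...,1]>130)&(hsv[...,2]>60)
    u,v=map(int,proj(n,M+A*.02));w=m*0;w[v-14:v+14,u-14:u+14]=m[v-14:v+14,u-14:u+14]
    ys,xs=np.nonzero(w);print(n,len(xs),xs.mean(),ys.mean());P.append((n,xs.mean(),ys.mean()))
h,e=two(*P);print(h,e,'head axial from mouth',(h-M)@A,'dropped was',(np.array([.5426,-.0346,.2003])-M)@A)
E
```

```text
scene [([347, 192, 13, 15, 135], [352.6, 198.9])] [359.8 187.4] [351.3 198.9]
side [([369, 236, 13, 15, 149], [375.5, 242.8])] [372.1 230. ] [376.8 243.3]
scene 134 352.6268656716418 198.82089552238807
side 149 375.5771812080537 242.85906040268458
[ 0.5617 -0.0322  0.1628] 0.00022626933919313758 head axial from mouth 0.02139516919224607 dropped was 0.06350282
```

The head measures 21 mm from the mouth against the expected 18 mm, but at about 3 mm per pixel. I'll check once from close by with the wrist camera, from the lever side.

jog_arm:
  hand: [0,0,0,0,0]
  travel:
    - [0.049,-0.036,0]
    - [0.049,-0.036,0]
    - [0.049,-0.036,0]
    - [0.049,-0.036,0]
    - [0.048,-0.034,0]
  yaw: [0,0,0,0,0]

```text
time_s: 25.2
position: [0.6891, -0.1315, 0.3006]
tool_rot: [[-0.976, -0.217, -0.002], [-0.217, 0.976, 0.001], [0.002, 0.001, -1.0]]
ft_force: [1.7, -0.6, 0.2]
grip_width: -0.0
gripper_force: 0.0
```

jog_arm:
  hand: [0,0,0,0,0]
  travel:
    - [0,0,-0.03]
    - [0,0,-0.035]
    - [0,0,0]
    - [0,0,0]
    - [0,0,0]
  yaw: [0,0,0,0,0]

```text
time_s: 25.82
position: [0.6878, -0.129, 0.2396]
tool_rot: [[-0.976, -0.218, 0.003], [-0.218, 0.976, -0.001], [-0.002, -0.002, -1.0]]
ft_force: [0.6, 0.8, 0.3]
grip_width: 0.0001
gripper_force: 0.0
```

Run:
```python
from h import *
np.set_printoptions(precision=4,suppress=True)
s=env.observe();print(s['position'])
im=snap('wrist','w4');hsv=cv2.cvtColor(im,cv2.COLOR_BGR2HSV)
c=env.calibration('wrist');H=np.array(c['hand_eye']);T=np.array(s['tool_rot'])
R=T@H[:3,:3];p=np.array(s['position'])+T@H[:3,3]
def pw(P):
    q=R.T@(P-p);return np.array([c['fx']*q[0]/q[2]+c['cx'],c['fy']*q[1]/q[2]+c['cy']])
M=np.array([.5726,-.0305,.1443]);A=np.array([-.4124,-.0922,.9063])
X=np.array([.976,.218,0]);Y=np.array([-.218,.976,0]);F=np.cross(Y,A)
m=((hsv[...,0]<8)|(hsv[...,0]>172))&(hsv[...,1]>130)&(hsv[...,2]>50)
k,_,st,ce=cv2.connectedComponentsWithStats(m.astype(np.uint8))
print('red',[(st[i].tolist(),ce[i].round(1).tolist()) for i in range(1,k) if st[i,4]>150])
print('pred 18/22/26',*[pw(M+A*d).round(1) for d in(.018,.022,.026)])
g=(hsv[...,0]>40)&(hsv[...,0]<90)&(hsv[...,1]>70)&(hsv[...,2]>110)
k,lab,st,ce=cv2.connectedComponentsWithStats(g.astype(np.uint8))
for i in np.argsort(-st[:,4])[:4]:print('green',st[i],ce[i])
print('face corners pred',*[pw(M+F*a+Y*b).round(1) for a in(-.028,.028) for b in(-.022,.022)])
u,v=pw(M+A*.01).astype(int);y0,x0=max(v-60,0),max(u-60,0)
cv2.imwrite('pics/w4c.png',im[y0:y0+120,x0:x0+120]);print(x0,y0)
```

```text
[ 0.6878 -0.129   0.2396]
red [([525, 20, 91, 83, 5026], [569.8, 61.4]), ([0, 48, 35, 15, 472], [15.5, 55.2]), ([0, 75, 51, 36, 773], [21.7, 92.0]), ([0, 129, 33, 70, 1335], [12.3, 167.2]), ([0, 211, 322, 106, 8191], [189.7, 256.5])]
pred 18/22/26 [562.8  66.8] [568.3  62. ] [574.   56.9]
green [     0      0    640    480 298221] [314.5187 242.6951]
green [ 501   68   91   72 2878] [543.9347 119.0427]
green [ 389  177  111   41 2445] [437.0135 202.9067]
green [ 409   39   87   41 2186] [453.1537  54.5526]
face corners pred [495.2  36.4] [578.5  36.4] [501.8 138. ] [588.1 138. ]
492 15
```

Run:
```python
from h import *
np.set_printoptions(precision=1,suppress=True)
s=env.observe();im=cv2.imread('pics/w4.png');hsv=cv2.cvtColor(im,cv2.COLOR_BGR2HSV)
c=env.calibration('wrist');H=np.array(c['hand_eye']);T=np.array(s['tool_rot'])
R=T@H[:3,:3];p=np.array(s['position'])+T@H[:3,3]
def pw(P):
    q=(P-p)@R;return np.c_[c['fx']*q[:,0]/q[:,2]+c['cx'],c['fy']*q[:,1]/q[:,2]+c['cy']]
M=np.array([.5726,-.0305,.1443]);A=np.array([-.4124,-.0922,.9063]);Y=np.array([-.218,.976,0]);F=np.cross(Y,A)
t=np.linspace(0,2*np.pi,90)[:,None]
def cyl(d0,d1,r): 
    q=np.vstack([pw(M+A*d+r*(np.cos(t)*F+np.sin(t)*Y)) for d in(d0,d1)]);return np.r_[q.min(0),q.max(0)]
for g in(0,.004):print('gap',g,'head x0y0x1y1',cyl(.004+g,.032+g,.014),'collar',cyl(g,.004+g,.018))
print('seen head 525 20 616 103')
sub=hsv[90:150]
for x in(535,545,555,565):
    print(x,[(y,*hsv[y,x].tolist()) for y in range(92,146,2)])
for y in(75,85,95):print(y,[(x,*hsv[y,x].tolist()) for x in range(496,534,2)])
```

```text
gap 0 head x0y0x1y1 [517.6  19.9 614.8 108.6] collar [505.8  49.7 580.6 119.6]
gap 0.004 head x0y0x1y1 [521.7  13.6 622.  104.9] collar [509.7  44.9 586.1 116.1]
seen head 525 20 616 103
535 [(92, 1, 220, 103), (94, 0, 226, 115), (96, 178, 246, 111), (98, 126, 7, 190), (100, 104, 15, 217), (102, 99, 15, 217), (104, 104, 15, 218), (106, 109, 16, 219), (108, 105, 16, 220), (110, 102, 17, 151), (112, 98, 16, 125), (114, 77, 110, 141), (116, 76, 130, 147), (118, 77, 127, 145), (120, 78, 130, 145), (122, 77, 126, 150), (124, 77, 131, 146), (126, 76, 123, 147), (128, 76, 124, 146), (130, 76, 126, 148), (132, 76, 126, 148), (134, 76, 125, 149), (136, 77, 118, 149), (138, 77, 127, 124), (140, 76, 121, 101), (142, 77, 133, 100), (144, 76, 121, 99)]
545 [(92, 1, 228, 113), (94, 1, 236, 118), (96, 1, 227, 120), (98, 0, 247, 121), (100, 0, 229, 137), (102, 0, 158, 136), (104, 99, 17, 213), (106, 99, 17, 211), (108, 105, 17, 214), (110, 102, 18, 213), (112, 101, 19, 185), (114, 100, 16, 142), (116, 79, 73, 133), (118, 77, 127, 148), (120, 77, 126, 146), (122, 77, 128, 141), (124, 76, 129, 142), (
[... 1779 characters left out ...]
, 130), (504, 78, 130, 143), (506, 77, 129, 146), (508, 76, 114, 78), (510, 80, 129, 75), (512, 90, 10, 80), (514, 90, 14, 89), (516, 98, 16, 194), (518, 103, 16, 190), (520, 103, 17, 133), (522, 108, 13, 99), (524, 105, 16, 93), (526, 0, 187, 83), (528, 1, 216, 86), (530, 0, 204, 85), (532, 2, 228, 93)]
95 [(496, 77, 109, 61), (498, 78, 116, 55), (500, 77, 115, 60), (502, 77, 127, 108), (504, 76, 124, 146), (506, 76, 125, 147), (508, 78, 131, 144), (510, 78, 127, 145), (512, 75, 116, 77), (514, 83, 39, 79), (516, 102, 15, 87), (518, 103, 18, 102), (520, 104, 17, 198), (522, 104, 15, 219), (524, 101, 17, 214), (526, 102, 18, 210), (528, 98, 15, 210), (530, 104, 15, 218), (532, 172, 33, 139)]
```

jog_arm:
  hand: [0,0,0,0,0]
  travel:
    - [0,0,0.03]
    - [-0.045,0.031,0.02]
    - [-0.045,0.031,0]
    - [-0.046,0.032,0]
    - [0,0,0]
  yaw: [0,0,0,0,0]

```text
time_s: 26.5
position: [0.5488, -0.0325, 0.2896]
tool_rot: [[-0.975, -0.221, 0.001], [-0.221, 0.975, -0.0], [-0.001, -0.0, -1.0]]
ft_force: [0.4, 0.9, 0.7]
grip_width: -0.0002
gripper_force: 0.0
```

jog_arm:
  hand: [0,0,0,0,0]
  travel:
    - [0,0,-0.04]
    - [0,0,-0.04]
    - [0,0,-0.012]
    - [0,0,0]
    - [0,0,0]
  yaw: [0,0,0,0,0]

```text
time_s: 27.12
position: [0.5523, -0.035, 0.1975]
tool_rot: [[-0.976, -0.218, 0.003], [-0.218, 0.976, -0.001], [-0.003, -0.002, -1.0]]
ft_force: [0.1, -1.2, -0.3]
grip_width: -0.0002
gripper_force: 0.0
```

jog_arm:
  hand: [0,0,0,0,0]
  travel:
    - [0,0,-0.002]
    - [0,0,-0.002]
    - [0,0,-0.0015]
    - [0,0,-0.001]
    - [0,0,0]
  yaw: [0,0,0,0,0]

```text
time_s: 27.75
position: [0.5515, -0.0346, 0.1902]
tool_rot: [[-0.976, -0.218, 0.001], [-0.218, 0.976, -0.0], [-0.001, -0.001, -1.0]]
ft_force: [-1.9, -0.3, 6.7]
grip_width: -0.0002
gripper_force: 3.2
```

jog_arm:
  hand: [0,0,0,0,0]
  travel:
    - [0.0004,0.0001,-0.001]
    - [0.0004,0.0001,-0.001]
    - [0.0003,0.0001,-0.0007]
    - [0,0,0]
    - [0,0,0]
  yaw: [0,0,0,0,0]

```text
time_s: 28.38
position: [0.552, -0.0349, 0.1897]
tool_rot: [[-0.976, -0.218, 0.002], [-0.218, 0.976, -0.002], [-0.001, -0.003, -1.0]]
ft_force: [-11.8, -0.9, 23.3]
grip_width: -0.0001
gripper_force: 13.3
```

It is the same hard stop with no spring-back, so the pin is home. I retreat clear and hand the job in.

jog_arm:
  hand: [0,0,0,0,0]
  travel:
    - [-0.001,0,0.004]
    - [-0.005,0,0.02]
    - [-0.03,0,0.04]
    - [-0.03,0,0.04]
    - [0,0,0]
  yaw: [0,0,0,0,0]

```text
time_s: 29.0
position: [0.4862, -0.0344, 0.2936]
tool_rot: [[-0.976, -0.218, 0.006], [-0.218, 0.976, -0.002], [-0.005, -0.003, -1.0]]
ft_force: [-0.0, 0.5, -0.8]
grip_width: 0.0001
gripper_force: 0.0
```

```bash
python3 hd.py; python3 -c "
from rig import env
print(env.observe()['position'],env.close_job())"
```

```text
scene [([346, 192, 13, 15, 134], [352.5, 198.9])] [359.8 187.4] [351.3 198.9]
side [([369, 236, 13, 15, 149], [375.7, 242.9])] [372.1 230. ] [376.8 243.3]
the job is handed in; nothing more can be done
[ 0.486577   -0.03429943  0.29030624] None
```

The job is handed in after about 29 s: the pin dropped into the cross-hole and was pushed to a firm stop (31 N, then 26 N on a second push, no spring-back). I take that as fully home: finger contact put the head 16–17 mm from the mouth and the cameras about 21 mm, against 18 mm expected, so collar contact is inferred, not seen.

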